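# Load the nut mill and fit its crank

## Robot

A 6-joint arm with a two-finger parallel gripper is mounted at the origin on the work surface. World frame = base frame: x ahead of the robot, y to its left, z up, the work surface at z = 0. Lengths are in m, angles in rad, forces in N, time in s.
With the tool pointing down it reaches from about 0.35 to 0.85 m from the base axis. Payload 8.1 kg.
Tool frame: the origin (TCP) lies between the finger pads; the fingertips stand 25 mm ahead of it and the grasp point (between the pads) lies 6 mm ahead of it (robot.tip_extent is the distance from the TCP to the fingertips, in m); z points along the fingers, y is the direction in which the jaws open and shut (so a half turn about z gives the same grasp; the last joint's range is limited). The gripper opens to 93 mm and grips with 3 to 60 N. Pads are 15 mm wide; open, the fingers measure 128 mm over their backs; the gripper's body (75 mm by 188 mm) begins 65 mm behind the grasp point.
Start: joints at [-1.416, 0.13, 1.488, -0, 1.523, -0.085], TCP at [0.143, -0.583, 0.244] pointing down, gripper open.
Joint ranges: [-2.96, 2.96], [-0.89, 2.26], [0.02, 2.5], [-1.34, 4.48], [0, 2.73], [-2.66, 2.66]. Speed limits (rad/s): [2.39, 2.39, 2.79, 3.14, 3.14, 3.14].

## Interface

Orientations are given as a rotation vector (axis times angle).
In Python, from plant import robot gives the robot as it stands.
- The arm moves only by the tool drive_tool, never from a script. Its argument "increments" is a list of rows, each a list of 7 numbers: the closure, from 0 (fully open) to 1 (shut), then the shift along the world's x, y, z in units of 25 mm (1.0 is 25 mm), then the turn, a rotation vector about the world's x, y, z in rad. In form: [[gripper, dx, dy, dz, rx, ry, rz], ...]. A call has 1 to 20 rows; each row is the pose to reach, as a shift and turn from the pose commanded when the call began; what a row does not reach only later rows make up. A row lasts 1/12 s, in which the tool goes at most 41.7 mm and 7.16 degrees, less where a joint would pass 70% of its speed; a pose out of reach is approached as far as the arm can. A call with a gripper value outside its range is refused whole. The fingers move at their own pace and stop on an object; "squeeze" is the grip in N (left out, the last holds). Time passes only in rows, so rows that repeat a pose let the fingers close. It gives the time, the measured TCP pose, the force and the opening at its end, in the units of the state.
- robot.read_state(): the state, without advancing time (a new reading comes with each control period).
- robot.read_camera(name): name is "scene" or "side" or "wrist"; returns a dict with "image" (420x560x3 uint8, red, green, blue), "fx", "fy", "cx", "cy" (pixels), "T" (4x4, takes a point from camera to world coordinates); the wrist camera has in their place "mount" (4x4, takes a point from camera to tool coordinates, whose origin is the TCP and whose axes are the flange's). Camera axes: x right, y down, z forward; pixel columns grow to the right and rows downward; lengths in m; the calibration is good to about 2 mm. A picture is of the moment at which its call begins: read the wrist's pose just before it. There is no depth.
- robot.close_job(): hands the job in, once; it reports no verdict.
The state is a dict: "t": time; "q": joint angles; "dq": joint speeds; "joint_torque": joint torques, N m; "tool_pos": TCP position; "orientation": TCP orientation; "force": force on the tool from outside, world axes, zero at the start; "wrist_torque": the same for the moment, N m; "opening": finger opening in m.
Only numpy, scipy, OpenCV 4.12 (cv2) and the standard library are available. Lean on these libraries where they do the work, as an engineer would, in place of code of your own. Each camera call takes 0.05 s, during which the arm holds its last target.

## Task

Get the nut mill at the breakfast buffet ready: carry the scoop of five nuts over, bring its spout down close above the mill's shallow hopper (within about 4 cm of the rim) and only then tip all the nuts into it, so that none bounces out. Stand the empty scoop upright on the table again, and then fit the crank fully down on the mill's square shaft and let go. Leave the other things on the table where they are.

Things in the scene. Friction and masses are not known exactly. Their poses are not given: they have to be found in the camera images.
- mill: Nut mill, fixed to the table: a wooden box 124 mm square on a dark foot 136 mm square, an open shallow round steel hopper on top, an upright square steel shaft in the hopper's middle. Origin: centre of the underside, z up. The box's sides and the shaft's flats are parallel to its x and y axes.
- hopper (a point): Centre of the hopper's mouth, level with its rim, 95 mm above the table; axes as the mill's. The hopper is 126 mm across outside, 120 mm inside; its floor is 74 mm above the table.
- shaft_foot (a point): Foot of the square shaft, on top of a round boss 22 mm across, 100 mm above the table, in the hopper's middle; the crank's hub rests here when fully down. The shaft is 12 mm square and straight up to 122 mm above the table, then has a turned conical tip up to 127 mm. Axes as the mill's.
- scoop: Small steel scoop, loose, 170 g, holding the five nuts. Origin: underside, z up; the spout faces its -x. It is an open-topped trough on a foot, 51 mm wide outside, with an upright flat wooden grip behind it. The foot, 44 mm wide, runs from 8 mm ahead (-x) of the origin back to the grip, whose lower end also stands on the table.
- scoop_grip (a point): Place to grip the scoop, at scoop x = +55 mm, y = 0, 80 mm above its underside: on the upright wooden grip, which is 26 mm along x, 14 mm thick along y and reaches from the table to 100 mm. Pinch across the 14 mm (along the scoop's y). Axes as the scoop's.
- spout (a point): Middle of the spout's lower lip, where nuts run out, at scoop x = -40 mm, y = 0, 35 mm above its underside; tipped 40 degrees, the foot's front edge hangs about 6 mm lower than the lip, 47 mm behind it. Axes as the scoop's.
- scoop_in (a point): Middle of the trough's inside, scoop x = 3 mm, 31 mm above the underside. The trough is 46 mm wide and 85 mm long inside, walls 30 mm; its floor rises by 18 degrees to the open spout, so nuts stay in while the scoop is upright and run out only when it is tipped spout down by clearly more than 18 degrees; about 40 degrees empties it.
- nut1: One of five brown nuts, 20 mm thick and 22 mm long, 10 g, lying in the scoop at the start. Origin: centre of its 20 mm round end.
- nut2: One of five brown nuts, 20 mm thick and 22 mm long, 10 g, lying in the scoop at the start. Origin: centre of its 20 mm round end.
- nut3: One of five brown nuts, 20 mm thick and 22 mm long, 10 g, lying in the scoop at the start. Origin: centre of its 20 mm round end.
- nut4: One of five brown nuts, 20 mm thick and 22 mm long, 10 g, lying in the scoop at the start. Origin: centre of its 20 mm round end.
- nut5: One of five brown nuts, 20 mm thick and 22 mm long, 10 g, lying in the scoop at the start. Origin: centre of its 20 mm round end.
- crank: Steel crank, loose, 110 to 220 g, standing on its hub. Origin: centre of the hub's underside, z up. Hub: 33 mm square, 34 mm high, with a 15 mm square bore right through, parallel to its x and y. An arm 14 mm wide, top 32 mm up, runs along +x to a wooden knob 20 mm across at 74 mm, 62 mm high. Grip the hub across its y faces, high up. It fits the shaft in any of 4 ways, 1.5 mm play a side.
- mug: White mug, 80 mm across, 90 mm high, a bystander. Origin: centre of its underside.
- jam: Small glass jar, 60 mm across, 75 mm high, a bystander. Origin: centre of its underside.
- ramekin: Small white cup, 72 mm across, 34 mm high, a bystander. Origin: centre of its underside.
- teaspoon: Steel teaspoon, 130 mm long, lying flat, a bystander. Origin: underside of its middle.
- shaker: Tall glass jar, 64 mm across, 130 mm high, a bystander. Origin: centre of its underside.
- saucer: White saucer, 140 mm across, 18 mm high, a bystander. Origin: centre of its underside.
- bowl: White bowl, 110 mm across, 50 mm high, a bystander. Origin: centre of its underside.
Mind the look-alikes: they are no part of the job. What is shaped like the crank but pink is not meant.

How it is judged:
By the outcome, as a careful person would: the job done as asked, in the order asked, and still so for the second after the job is handed in, with the robot touching nothing.
It also fails if it takes over 70 s, if anything falls off the work surface, if the arm or the gripper's body presses on something with over 40 N, if the wrist force passes 120 N, or if a joint passes its speed limit or range.

## Working session

There is one attempt and no reset: what is moved stays moved. The work goes in short steps, Python scripts to look and compute and a tool call to move; the robot and the scene stay as the last step left them, time stands still between calls to the robot, and variables do not carry over. Pictures are saved under pics/ and viewed, and the job is handed in when it is done.

Besides the shell and the picture viewer there is one more tool, called after "Request:" by a JSON object that holds its "api" and its "payload", one argument or row to a line. drive_tool: Moves the arm, as the interface text tells. Its arguments: {"type":"object","properties":{"increments":{"type":"array"},"squeeze":{"type":"number"}},"required":["increments"]}

```bash
ls; mkdir -p pics; python3 - <<'E'
from plant import robot
import cv2,numpy as np
s=robot.read_state();print({k:np.round(v,3) for k,v in s.items()})
for n in ["scene","side","wrist"]:
    c=robot.read_camera(n);cv2.imwrite(f"pics/{n}0.png",c["image"][:,:,::-1])
    print(n,c["fx"],c["fy"],c["cx"],c["cy"]);print(np.round(c.get("T",c.get("mount")),4))
print(robot.tip_extent)
E
```

```text
pics
{'t': np.float64(0.0), 'q': array([-1.416,  0.131,  1.489, -0.   ,  1.523, -0.085]), 'dq': array([ 0.003, -0.001,  0.   , -0.002,  0.   ,  0.   ]), 'joint_torque': array([-0.0000e+00, -5.5985e+01, -4.9175e+01,  7.7000e-02,  3.5000e-02,
       -0.0000e+00]), 'tool_pos': array([ 0.142, -0.582,  0.243]), 'orientation': array([-3.117, -0.376,  0.   ]), 'force': array([0.499, 0.369, 0.619]), 'wrist_torque': array([-0.041,  0.032, -0.022]), 'opening': np.float64(0.093)}
scene 523.0133736025314 523.0133736025314 286.6423854328802 207.09959017817417
[[-0.1402  0.633  -0.7614  1.5986]
 [ 0.9901  0.0968 -0.1018  0.1328]
 [ 0.0092 -0.7681 -0.6403  0.9732]
 [ 0.      0.      0.      1.    ]]
side 448.2868910671704 448.2868910671704 269.45096858024516 202.5319158972787
[[ 0.9941 -0.0712  0.0821  0.4408]
 [-0.1083 -0.7139  0.6918 -0.806 ]
 [ 0.0094 -0.6966 -0.7174  0.9538]
 [ 0.      0.      0.      1.    ]]
wrist 321.59466817222045 321.59466817222045 277.9739489083201 200.37963321098957
[[-9.000e-04 -9.678e-01 -2.519e-01  7.000e-02]
 [ 1.000e+00 -1.100e-03  6.000e-04 -3.000e-04]
 [-9.000e-04 -2.519e-01  9.678e-01 -1.409e-01]
 [ 0.000e+00  0.000e+00  0.000e+00  1.000e+00]]
0.025
```

View pics/scene0.png

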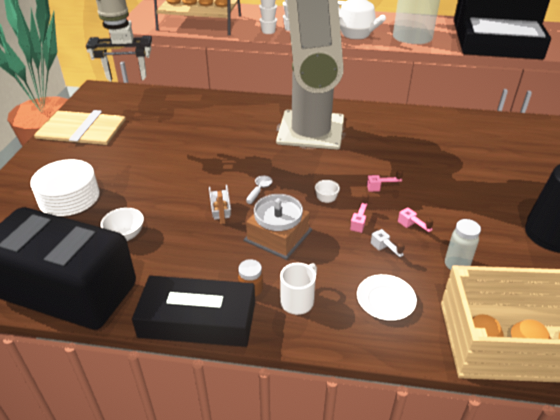

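View pics/side0.png

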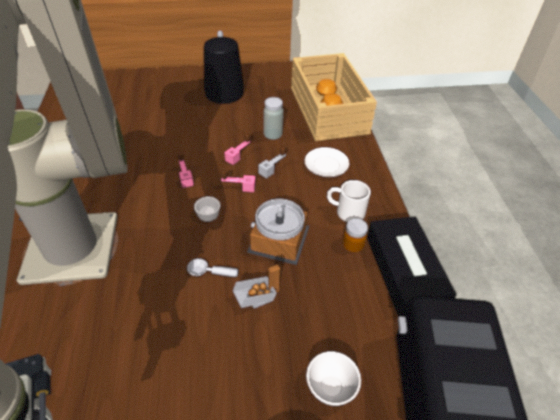

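View pics/wrist0.png

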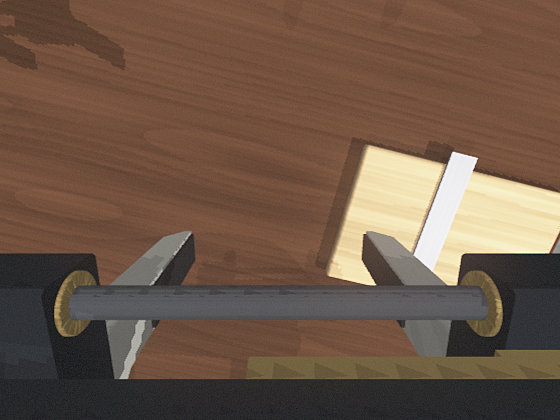

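The scene view shows the mill at about (278,225), the scoop at (220,203) and the grey crank at (385,242). In the side view they are at (280,230), (257,290) and (268,167). I'll zoom in to measure.

```bash
cat > h.py <<'E'
import numpy as np,cv2
from plant import robot
from scipy.spatial.transform import Rotation as R
def cam(n):
    if n=="wrist":
        s=robot.read_state()
        c=robot.read_camera(n)
        T=np.eye(4);T[:3,:3]=R.from_rotvec(s["orientation"]).as_matrix();T[:3,3]=s["tool_pos"]
        c["T"]=T@c["mount"]
    else: c=robot.read_camera(n)
    return c
def ray(c,u,v):
    d=np.array([(u-c["cx"])/c["fx"],(v-c["cy"])/c["fy"],1.]);T=c["T"]
    return T[:3,3],T[:3,:3]@d
def onplane(c,u,v,z):
    o,d=ray(c,u,v);return o+d*(z-o[2])/d[2]
def tri(c1,p1,c2,p2):
    o1,d1=ray(c1,*p1);o2,d2=ray(c2,*p2)
    t=np.linalg.lstsq(np.c_[d1,-d2],o2-o1,rcond=None)[0]
    a=o1+t[0]*d1;b=o2+t[1]*d2
    return (a+b)/2,np.linalg.norm(a-b)
def proj(c,p):
    T=np.linalg.inv(c["T"]);q=T[:3,:3]@np.array(p)+T[:3,3]
    return np.array([c["fx"]*q[0]/q[2]+c["cx"],c["fy"]*q[1]/q[2]+c["cy"]])
def crop(c,x0,y0,w,h,k,fn):
    im=c["image"][y0:y0+h,x0:x0+w,::-1]
    cv2.imwrite(fn,cv2.resize(im,None,fx=k,fy=k,interpolation=cv2.INTER_CUBIC))
E
python3 - <<'E'
from h import *
a=cam("scene");b=cam("side")
crop(a,190,160,140,100,5,"pics/sc1.png")
crop(b,180,190,160,120,5,"pics/sd1.png")
crop(a,340,160,100,100,5,"pics/sc2.png")
crop(b,220,130,80,70,8,"pics/sd2.png")
E
```

```text
(no output)
```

View pics/sc1.png

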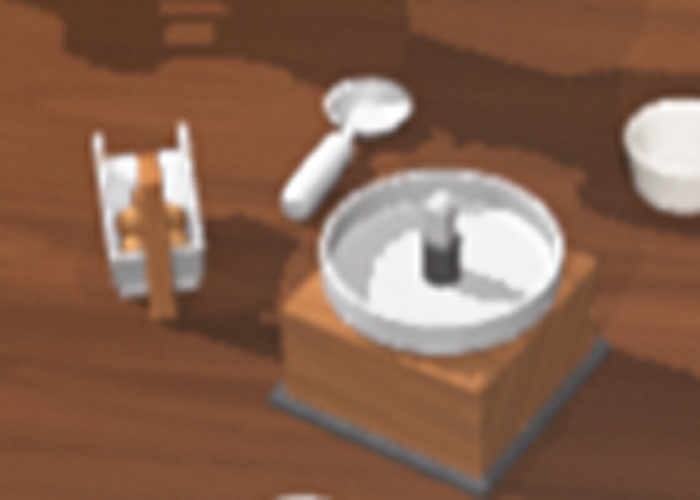

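View pics/sd1.png

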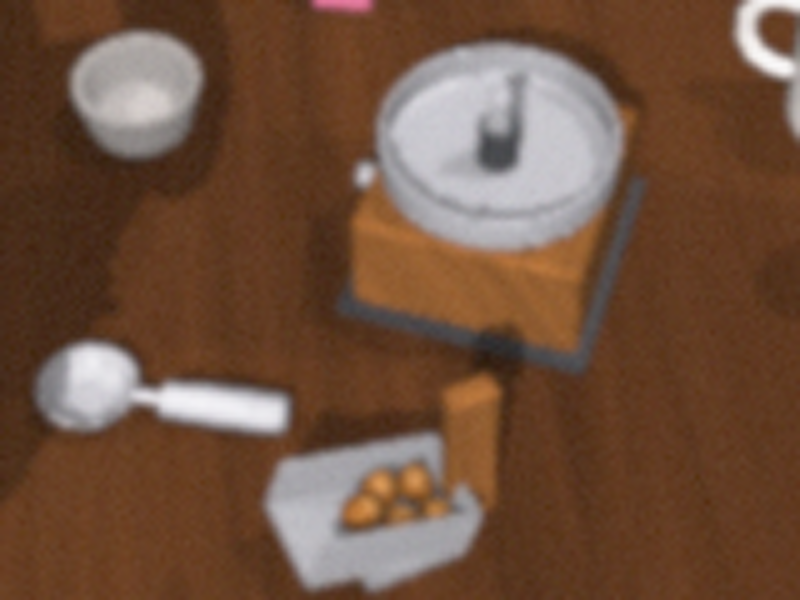

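View pics/sc2.png

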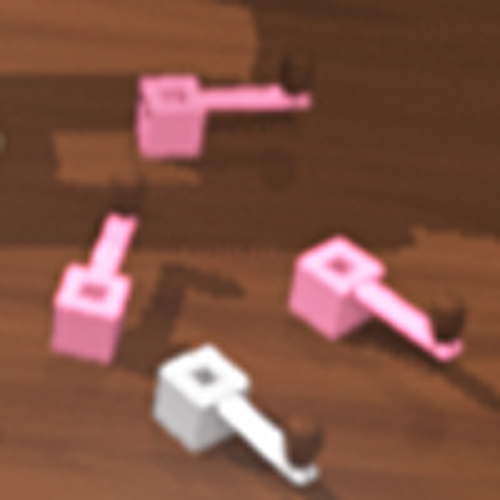

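View pics/sd2.png

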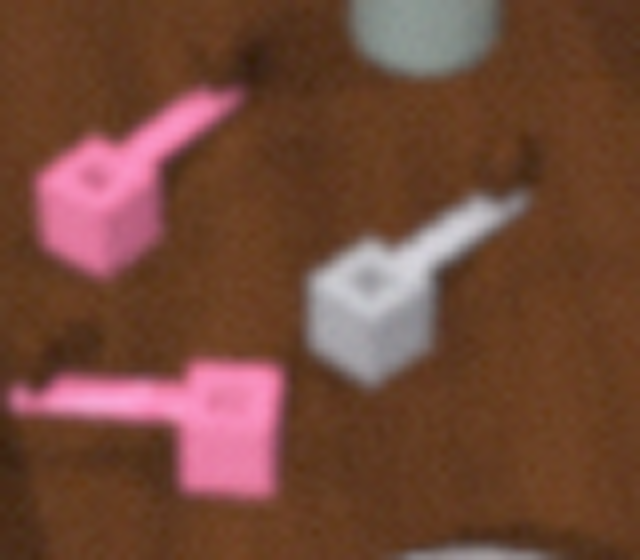

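The views show the scoop with its spout facing the robot (world −x) and its grip on the far side, at scene crop (155,160–318). The steel-coloured crank is the frontmost in the scene crop, at (205,390). I'll get rough positions first.

```bash
python3 - <<'E'
from h import *
a=cam("scene");b=cam("side")
A=lambda x,y,x0,y0,k:(x0+(x+.5)/k-.5,y0+(y+.5)/k-.5)
sa=lambda x,y:A(x,y,190,160,5); sb=lambda x,y:A(x,y,180,190,5)
ca=lambda x,y:A(x,y,340,160,5); cb=lambda x,y:A(x,y,220,130,8)
np.set_printoptions(precision=4,suppress=True)
print("grip top",*tri(a,sa(149,162),b,sb(470,388)), onplane(a,*sa(149,160),.1),onplane(b,*sb(470,388),.1))
print("grip bottom z0",onplane(a,*sa(163,316),0),onplane(b,*sb(483,507),0))
print("spout L/R tops",*tri(a,sa(100,135),b,sb(308,588)),*tri(a,sa(183,125),b,sb(283,460)))
for n,p in {"E":(608,345),"S":(487,490),"W":(272,397)}.items(): print("foot scene",n,onplane(a,*sa(*p),.005))
for n,p in {"E":(643,182),"S":(580,370),"W":(340,305)}.items(): print("foot side",n,onplane(b,*sb(*p),.005))
print("shaft top",*tri(a,sa(440,195),b,sb(515,78)),onplane(a,*sa(440,195),.127),onplane(b,*sb(515,78),.127))
# hopper rim ellipse centres approx
print("rim",onplane(a,*sa(442,250),.095),onplane(b,*sb(500,140),.095))
print("crank hub",*tri(a,ca(204,376),b,cb(372,280)),onplane(a,*ca(204,376),.034),onplane(b,*cb(372,280),.034))
print("crank knob arm end", *tri(a,ca(308,470),b,cb(520,198)), onplane(a,*ca(305,470),.03),onplane(b,*cb(520,198),.03))
E
```

```text
grip top [ 0.5256 -0.1936  0.1011] 0.0008492097456383303 [ 0.523  -0.1946  0.1   ] [ 0.5255 -0.1924  0.1   ]
grip bottom z0 [ 0.5366 -0.1908  0.    ] [ 0.5335 -0.1931  0.    ]
spout L/R tops [ 0.441  -0.2519  0.0442] 0.009844908562126685 [ 0.4372 -0.1974  0.0599] 0.002861713564025133
foot scene E [0.5287 0.0587 0.005 ]
foot scene S [0.6495 0.0084 0.005 ]
foot scene W [ 0.5973 -0.1159  0.005 ]
foot side E [0.6479 0.0067 0.005 ]
foot side S [ 0.5933 -0.1185  0.005 ]
foot side W [ 0.472  -0.0632  0.005 ]
shaft top [ 0.5675 -0.028   0.1325] 0.0020734503571355205 [ 0.562  -0.0296  0.127 ] [ 0.5679 -0.0215  0.127 ]
rim [ 0.5678 -0.0277  0.095 ] [ 0.5594 -0.0345  0.095 ]
crank hub [0.5543 0.2456 0.0326] 0.0028786868143706613 [0.5575 0.2445 0.034 ] [0.5535 0.2459 0.034 ]
crank knob arm end [0.6177 0.2968 0.0297] 0.003016341544186573 [0.6165 0.2963 0.03  ] [0.6182 0.2944 0.03  ]
```

Rough positions agree with the given sizes:

| Thing | Position (m) | Yaw | Check |
|---|---|---|---|
| Mill | (.561, −.029) | about −23° | foot edges about 135 mm |
| Scoop grip | (.526, −.193) | about 18° | top at 0.10 |
| Crank hub | (.555, .245) | about 40° | top at 0.033 |

Next I'll move the wrist camera over the scoop.

Request:
{"api": "drive_tool", "payload": {
  "increments": [
    [0,14.3,15.3,0.6,0,0,0.07],
    [0,14.3,15.3,0.6,0,0,0.07],
    [0,14.3,15.3,0.6,0,0,0.07],
    [0,14.3,15.3,0.6,0,0,0.07],
    [0,14.3,15.3,0.6,0,0,0.07],
    [0,14.3,15.3,0.6,0,0,0.07],
    [0,14.3,15.3,0.6,0,0,0.07],
    [0,14.3,15.3,0.6,0,0,0.07],
    [0,14.3,15.3,0.6,0,0,0.07],
    [0,14.3,15.3,0.6,0,0,0.07],
    [0,14.3,15.3,0.6,0,0,0.07],
    [0,14.3,15.3,0.6,0,0,0.07],
    [0,14.3,15.3,0.6,0,0,0.07],
    [0,14.3,15.3,0.6,0,0,0.07],
    [0,14.3,15.3,0.6,0,0,0.07],
    [0,14.3,15.3,0.6,0,0,0.07],
    [0,14.3,15.3,0.6,0,0,0.07]
  ]
}}

```text
t: 1.77
tool_pos: [0.4993, -0.2013, 0.2586]
orientation: [3.104, 0.483, -0.001]
force: [-0.3, 0.2, -0.7]
opening: 0.0929
```

```bash
python3 - <<'E'
from h import *
s=robot.read_state();print(s["tool_pos"],s["orientation"],s["dq"])
c=cam("wrist");cv2.imwrite("pics/w1.png",c["image"][:,:,::-1])
np.save("w1T.npy",c["T"])
a=cam("scene")
for n,(u,v,z) in {"mug":(297,275,.09),"jam":(250,268,.075),"ram":(327,188,.034)}.items(): print(n,onplane(a,u,v,z))
E
```

```text
[ 0.49930198 -0.20130899  0.25858089] [ 3.10408735e+00  4.82662719e-01 -5.99652471e-04] [-0.01058569 -0.00372167  0.00080455  0.00145438 -0.00018392  0.00405713]
mug [0.78441824 0.04961393 0.09      ]
jam [ 0.76495063 -0.06390306  0.075     ]
ram [0.37708095 0.08828704 0.034     ]
```

View pics/w1.png

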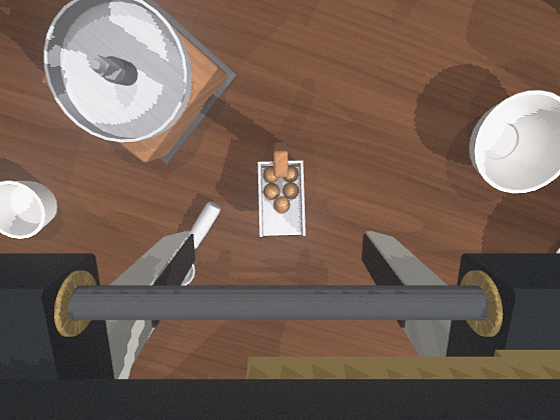

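The wrist view shows the scoop nearly upright in the picture. The grip is at about (280,163), the five nuts at (270–291,173–205), the spout edge at row 236 and the mill hopper at (117,68). I'll refine with the trough edges.

```bash
python3 - <<'E'
from h import *
c=cam("wrist");crop(c,240,140,90,105,6,"pics/w1c.png");crop(c,30,0,220,170,3.6,"pics/w1m.png")
E
```

```text
(no output)
```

View pics/w1c.png

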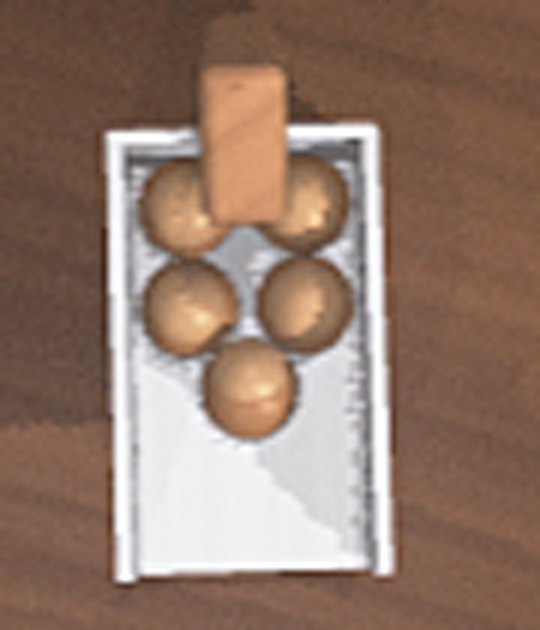

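View pics/w1m.png

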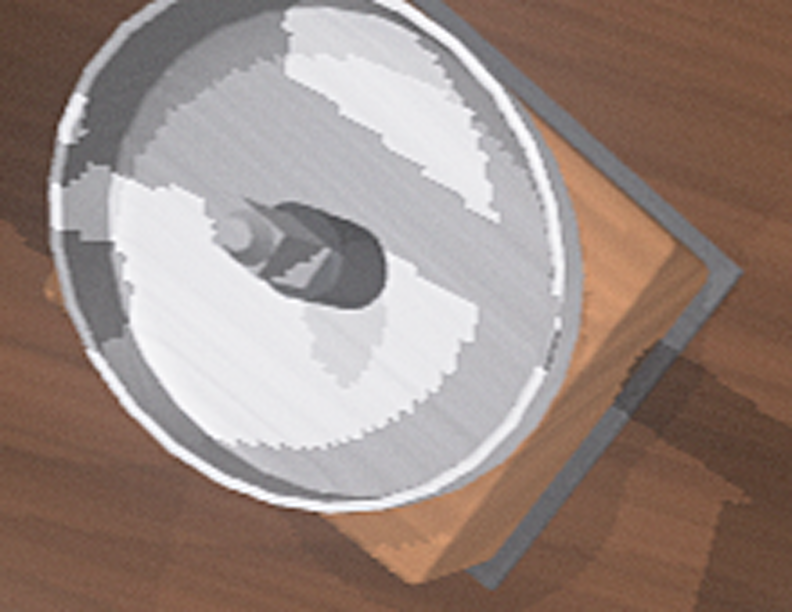

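```bash
python3 - <<'E'
from h import *
np.set_printoptions(precision=4,suppress=True)
c=cam("wrist")
A=lambda x,y:(240+(x+.5)/6-.5,140+(y+.5)/6-.5)
print("cam",c["T"][:3,3])
print("grip top",onplane(c,*A(245,144),.1), [onplane(c,*A(*p),.1) for p in [(200,68),(285,68),(213,220),(285,220)]])
for z in (.035,.045,.06):
    P=[onplane(c,*A(*p),z) for p in [(107,131),(378,125),(118,580),(393,575)]]
    print(z,np.linalg.norm(P[0]-P[1]),np.linalg.norm(P[2]-P[3]),np.linalg.norm(P[0]-P[2]))
    m=(P[0]+P[1])/2;f=(P[2]+P[3])/2;d=m-f;print(m,f,np.degrees(np.arctan2(d[1],d[0])), [np.degrees(np.arctan2(*(P[i]-P[i+2])[[1,0]])) for i in (0,1)])
M=lambda x,y:(30+(x+.5)/3.6-.5,(y+.5)/3.6-.5)
print("shaft tip",onplane(c,*M(240,232),.127),"foot corners",onplane(c,*M(742,268),.005),onplane(c,*M(488,588),.005))
print(proj(c,(.526,-.193,.08)))
E
```

```text
cam [ 0.566  -0.1798  0.3995]
grip top [ 0.5263 -0.1951  0.1   ] [array([ 0.5354, -0.185 ,  0.1   ]), array([ 0.5393, -0.1975,  0.1   ]), array([ 0.5133, -0.194 ,  0.1   ]), array([ 0.5167, -0.2048,  0.1   ])]
0.035 0.05127362783172863 0.05527668159641767 0.09042606813788608
[ 0.5204 -0.1971  0.035 ] [ 0.435  -0.2271  0.035 ] 19.33939569083339 [np.float64(18.07166569737141), np.float64(20.60427931399052)]
0.045 0.04986694661249261 0.053760177437231764 0.08794524793541543
[ 0.5216 -0.1966  0.045 ] [ 0.4386 -0.2258  0.045 ] 19.33939569083342 [np.float64(18.071665697371408), np.float64(20.604279313990563)]
0.06 0.047756924783638674 0.051485421198452896 0.08422401763170935
[ 0.5235 -0.1959  0.06  ] [ 0.444  -0.2238  0.06  ] 19.3393956908334 [np.float64(18.07166569737141), np.float64(20.60427931399056)]
shaft tip [ 0.561  -0.0315  0.127 ] foot corners [ 0.5965 -0.1196  0.005 ] [ 0.4716 -0.0647  0.005 ]
[278.1096 160.3442]
```

Two views agree on the scoop: grip top (.526,−.195), yaw 19.3°. The mill centre is (.5613,−.030) with yaw about −23.4°. I'll descend to the grip point and close.

Request:
{"api": "drive_tool", "payload": {
  "increments": [
    [0,1.07,0.26,-0.5,0,0,0.028],
    [0,1.07,0.26,-2,0,0,0.028],
    [0,1.07,0.26,-3.5,0,0,0.028],
    [0,1.07,0.26,-5,0,0,0.028],
    [0,1.07,0.26,-6,0,0,0.028],
    [0,1.07,0.26,-6.9,0,0,0.028],
    [0,1.07,0.26,-6.9,0,0,0.028],
    [0,1.07,0.26,-6.9,0,0,0.028],
    [0,1.07,0.26,-6.9,0,0,0.028]
  ]
}}

```text
t: 2.72
tool_pos: [0.5276, -0.1946, 0.0879]
orientation: [3.096, 0.527, 0.003]
force: [0.2, 0.0, 0.2]
opening: 0.0929
```

```bash
python3 - <<'E'
from h import *
s=robot.read_state();print(s["tool_pos"],s["orientation"])
c=cam("wrist");cv2.imwrite("pics/w2.png",c["image"][:,:,::-1])
E
```

```text
[ 0.52759707 -0.19456378  0.0878898 ] [3.09595093e+00 5.27021563e-01 2.66316760e-03]
```

View pics/w2.png

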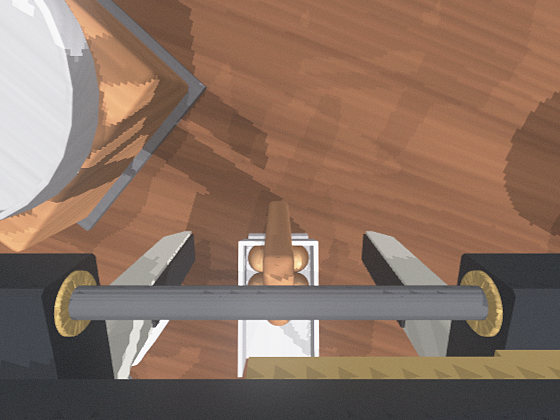

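The grip is centred between the fingers (column 278). Closing now.

Request:
{"api": "drive_tool", "payload": {
  "increments": [
    [0.8,0,0,0,0,0,0],
    [0.9,0,0,0,0,0,0],
    [1,0,0,0,0,0,0],
    [1,0,0,0,0,0,0],
    [1,0,0,0,0,0,0],
    [1,0,0,0,0,0,0],
    [1,0,0,0,0,0,0],
    [1,0,0,0,0,0,0]
  ],
  "squeeze": 55
}}

```text
t: 3.43
tool_pos: [0.5267, -0.1938, 0.0861]
orientation: [-3.097, -0.528, 0.0]
force: [-0.3, 0.4, -0.2]
opening: 0.0442
```

Request:
{"api": "drive_tool", "payload": {
  "increments": [
    [1,0,0,0,0,0,0],
    [1,0,0,0,0,0,0],
    [1,0,0,0,0,0,0],
    [1,0,0,0,0,0,0],
    [1,0,0,0,0,0,0],
    [1,0,0,0,0,0,0],
    [1,0,0,0,0,0,0],
    [1,0,0,0,0,0,0]
  ]
}}

```text
t: 4.1
tool_pos: [0.5267, -0.1938, 0.086]
orientation: [-3.097, -0.528, 0.0]
force: [0.5, 0.2, -1.8]
opening: 0.0137
```

Gripped at a 13.7 mm opening, against 14 mm for the grip. Lifting gently.

Request:
{"api": "drive_tool", "payload": {
  "increments": [
    [1,0,0,0.1,0,0,0],
    [1,0,0,0.3,0,0,0],
    [1,0,0,0.6,0,0,0],
    [1,0,0,1.0,0,0,0],
    [1,0,0,1.5,0,0,0],
    [1,0,0,2.1,0,0,0],
    [1,0,0,2.8,0,0,0],
    [1,0,0,3.5,0,0,0],
    [1,0,0,4.2,0,0,0],
    [1,0,0,4.8,0,0,0],
    [1,0,0,5.2,0,0,0],
    [1,0,0,5.5,0,0,0],
    [1,0,0,5.6,0,0,0],
    [1,0,0,5.6,0,0,0]
  ]
}}

```text
t: 5.27
tool_pos: [0.527, -0.1939, 0.2268]
orientation: [3.096, 0.528, 0.001]
force: [0.3, -0.4, -2.3]
opening: 0.0134
```

```bash
python3 - <<'E'
from h import *
s=robot.read_state();print(s["tool_pos"],s["orientation"],s["force"])
c=cam("wrist");cv2.imwrite("pics/w3.png",c["image"][:,:,::-1])
b=cam("side");crop(b,180,170,160,120,5,"pics/sd3.png")
E
```

```text
[ 0.52702364 -0.19394661  0.22684473] [3.09629348e+00 5.27981083e-01 1.36281617e-03] [ 0.25735012 -0.39693872 -2.2550075 ]
```

View pics/w3.png

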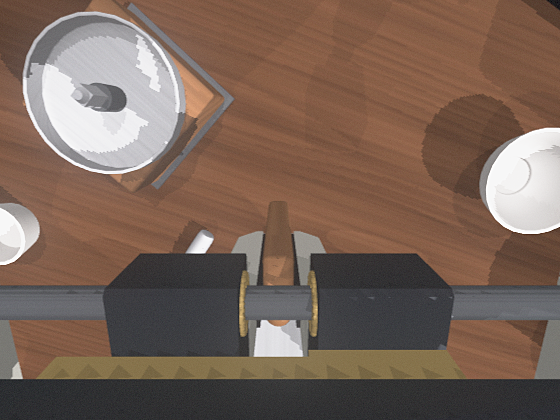

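View pics/sd3.png

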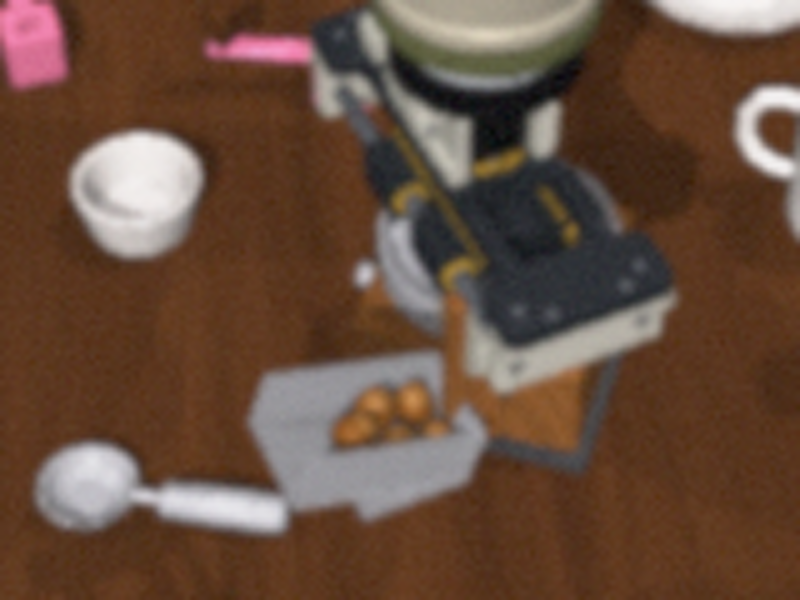

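The side view shows the scoop lifted level with all five nuts in it (crop 335–450, 385–445), and the load reads 2.3 N. Carrying it to the far side of the mill.

Request:
{"api": "drive_tool", "payload": {
  "increments": [
    [1,0.15,0.2,0,0,0,0],
    [1,0.46,0.59,0,0,0,0],
    [1,0.92,1.18,0,0,0,0],
    [1,1.53,1.97,0,0,0,0],
    [1,2.15,2.76,0,0,0,0],
    [1,2.76,3.55,0,0,0,0],
    [1,3.38,4.34,0,0,0,0],
    [1,3.99,5.13,0,0,0,0],
    [1,4.6,5.92,0,0,0,0],
    [1,5.22,6.71,0,0,0,0],
    [1,5.74,7.39,0,0,0,0],
    [1,6.11,7.86,0,0,0,0],
    [1,6.32,8.14,0,0,0,0],
    [1,6.45,8.3,0,0,0,0],
    [1,6.48,8.34,0,0,0,0],
    [1,6.48,8.34,0,0,0,0]
  ]
}}

```text
t: 6.7
tool_pos: [0.6886, 0.0147, 0.2257]
orientation: [3.097, 0.528, -0.001]
force: [-0.4, -0.1, -2.0]
opening: 0.0136
```

```bash
python3 - <<'E'
from h import *
s=robot.read_state();print(s["tool_pos"],s["orientation"],s["q"])
b=cam("side");crop(b,210,120,160,120,5,"pics/sd4.png")
a=cam("scene");crop(a,200,130,160,120,5,"pics/sc4.png")
E
```

```text
[0.68861684 0.01467893 0.22573661] [ 3.09685657e+00  5.28199588e-01 -1.10598806e-03] [-5.30038557e-02  3.78790932e-01  1.23048158e+00 -1.68730446e-04
  1.53300390e+00  1.17993032e+00]
```

View pics/sd4.png

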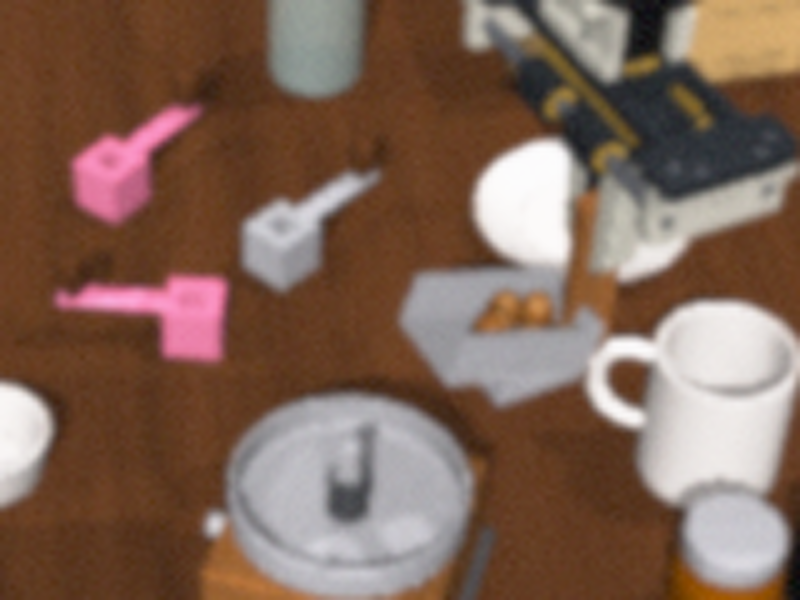

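View pics/sc4.png

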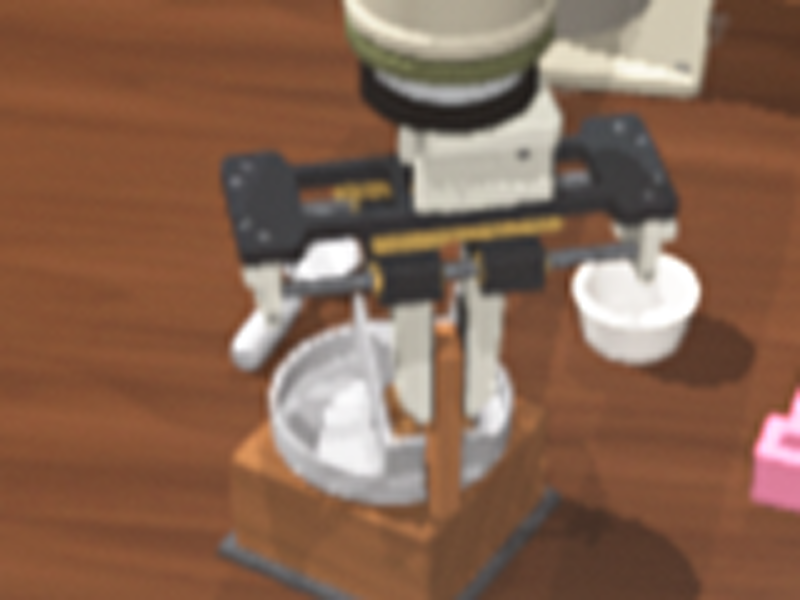

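The scoop is lined up: nuts still in, and the spout above the hopper at the far side. I'll compute the tipping moves, turning about the lip.

```bash
python3 - <<'E'
import numpy as np
ps=np.radians(19.36);d=np.array([np.cos(ps),np.sin(ps)])
def row(th,r,z):
    t=np.radians(th);c,s=np.cos(t),np.sin(t)
    al=r+95*c-51*s; zz=z+95*s+51*c
    return np.r_[ (al-135)*d/25,(zz-225.7)/25, t*d[1],-t*d[0],0]
rA=row(12,44,120)
print("A",rA.round(3))
for th in [12,14,16,18,20,22,24,26,28,30,32,34,36,38,40,42,44]:
    z=120-11*(th-12)/30 if th<=42 else 109
    r=row(th,44,z);q=r-rA
    print(th,q.round(3))
E
```

```text
A [-0.328 -0.115 -1.443  0.069 -0.198  0.   ]
12 [0. 0. 0. 0. 0. 0.]
14 [-0.094 -0.033  0.084  0.012 -0.033  0.   ]
16 [-0.191 -0.067  0.164  0.023 -0.066  0.   ]
18 [-0.292 -0.103  0.241  0.035 -0.099  0.   ]
20 [-0.396 -0.139  0.314  0.046 -0.132  0.   ]
22 [-0.504 -0.177  0.383  0.058 -0.165  0.   ]
24 [-0.614 -0.216  0.448  0.069 -0.198  0.   ]
26 [-0.728 -0.256  0.509  0.081 -0.231  0.   ]
28 [-0.845 -0.297  0.565  0.093 -0.263  0.   ]
30 [-0.964 -0.339  0.617  0.104 -0.296  0.   ]
32 [-1.086 -0.382  0.665  0.116 -0.329  0.   ]
34 [-1.211 -0.425  0.708  0.127 -0.362  0.   ]
36 [-1.337 -0.47   0.746  0.139 -0.395  0.   ]
38 [-1.466 -0.515  0.78   0.15  -0.428  0.   ]
40 [-1.597 -0.561  0.809  0.162 -0.461  0.   ]
42 [-1.73  -0.608  0.833  0.174 -0.494  0.   ]
44 [-1.865 -0.655  0.882  0.185 -0.527  0.   ]
```

Request:
{"api": "drive_tool", "payload": {
  "increments": [
    [1,-0.05,-0.02,-0.1,0.01,-0.03,0],
    [1,-0.1,-0.04,-0.3,0.02,-0.06,0],
    [1,-0.16,-0.06,-0.55,0.035,-0.1,0],
    [1,-0.22,-0.08,-0.8,0.049,-0.14,0],
    [1,-0.27,-0.1,-1.05,0.06,-0.17,0],
    [1,-0.31,-0.11,-1.25,0.066,-0.19,0],
    [1,-0.33,-0.115,-1.4,0.069,-0.198,0],
    [1,-0.33,-0.115,-1.44,0.069,-0.198,0],
    [1,-0.33,-0.115,-1.44,0.069,-0.198,0]
  ]
}}

```text
t: 7.55
tool_pos: [0.6801, 0.0112, 0.1901]
orientation: [-3.047, -0.518, -0.319]
force: [-0.2, -0.6, -3.1]
opening: 0.0137
```

```bash
python3 - <<'E'
from h import *
s=robot.read_state();print(s["tool_pos"],s["orientation"],s["force"])
b=cam("side");crop(b,210,120,160,120,5,"pics/sd5.png")
a=cam("scene");crop(a,200,130,160,120,5,"pics/sc5.png")
E
```

```text
[0.68014277 0.01124869 0.19005419] [-3.04680731 -0.51827031 -0.31930203] [-0.18360679 -0.59543048 -3.06136188]
```

View pics/sd5.png

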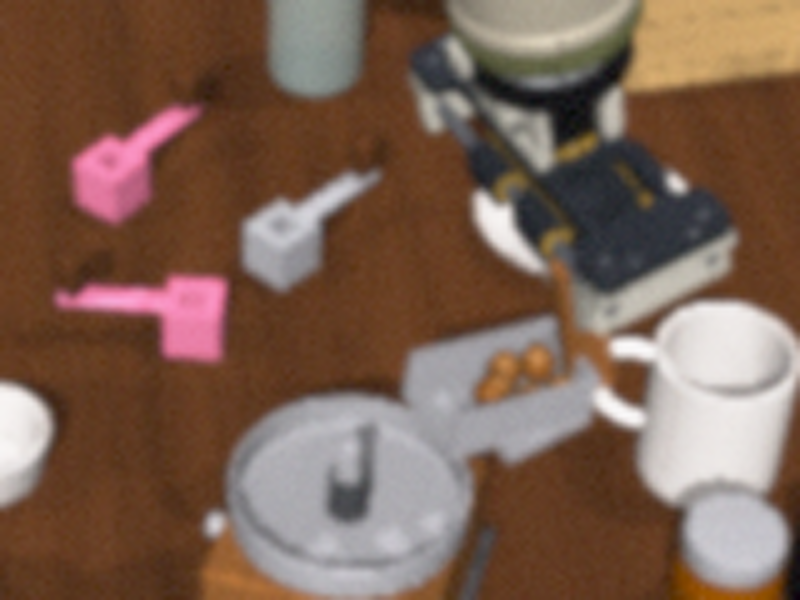

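View pics/sc5.png

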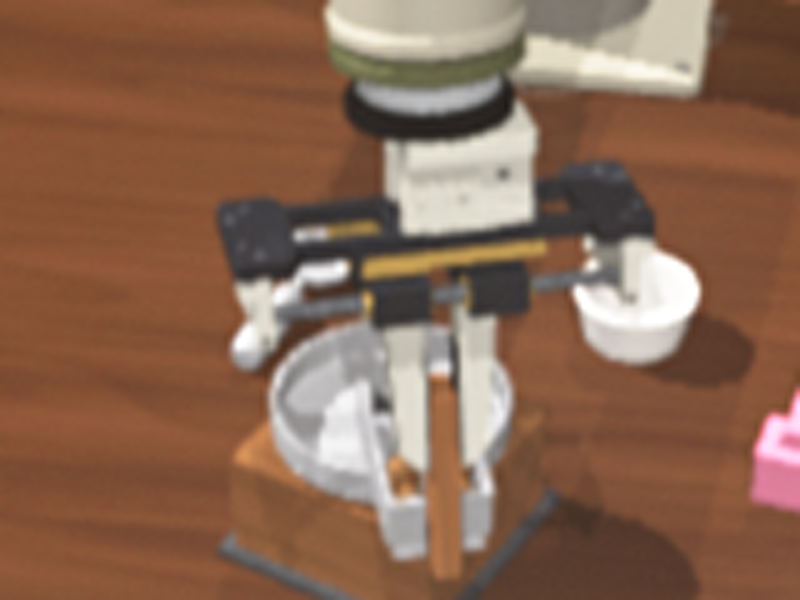

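```bash
python3 - <<'E'
from h import *
b=cam("side")
f=lambda p:((proj(b,p)-[210,120]+.5)*5-.5).round()
l=np.array([.6028,-.0154,.12]);n=np.array([-.331,.943,0])*.0255
print("lip corners",f(l),f(l+n),f(l-n)); print("rim right/near", f((.5613+.0594,-.03+.0208,.095)),"tip",f((.5613,-.03,.127)))
E
```

```text
lip corners [430. 424.] [407. 392.] [453. 457.]
rim right/near [459. 446.] tip [354. 441.]
```

The predicted lip corners, (407,392) and (453,457), match the picture. The spout is 25 mm above the rim and inside it, so I'm tipping now.

Request:
{"api": "drive_tool", "payload": {
  "increments": [
    [1,-0.094,-0.033,0.084,0.012,-0.033,0],
    [1,-0.191,-0.067,0.164,0.023,-0.066,0],
    [1,-0.292,-0.103,0.241,0.035,-0.099,0],
    [1,-0.396,-0.139,0.314,0.046,-0.132,0],
    [1,-0.504,-0.177,0.383,0.058,-0.165,0],
    [1,-0.614,-0.216,0.448,0.069,-0.198,0],
    [1,-0.728,-0.256,0.509,0.081,-0.231,0],
    [1,-0.845,-0.297,0.565,0.093,-0.263,0],
    [1,-0.964,-0.339,0.617,0.104,-0.296,0],
    [1,-1.086,-0.382,0.665,0.116,-0.329,0],
    [1,-1.211,-0.425,0.708,0.127,-0.362,0],
    [1,-1.337,-0.47,0.746,0.139,-0.395,0],
    [1,-1.466,-0.515,0.78,0.15,-0.428,0],
    [1,-1.597,-0.561,0.809,0.162,-0.461,0],
    [1,-1.73,-0.608,0.833,0.174,-0.494,0],
    [1,-1.73,-0.608,0.833,0.174,-0.494,0],
    [1,-1.73,-0.608,0.833,0.174,-0.494,0],
    [1,-1.73,-0.608,0.833,0.174,-0.494,0],
    [1,-1.73,-0.608,0.833,0.174,-0.494,0]
  ]
}}

```text
t: 9.28
tool_pos: [0.6379, -0.0033, 0.2118]
orientation: [-2.785, -0.476, -1.07]
force: [0.1, 0.8, -2.1]
opening: 0.0137
```

```bash
python3 - <<'E'
from h import *
s=robot.read_state();print(s["tool_pos"],s["orientation"],s["force"])
b=cam("side");crop(b,210,120,160,120,5,"pics/sd6.png")
a=cam("scene");crop(a,200,130,160,120,5,"pics/sc6.png")
E
```

```text
[ 0.63792983 -0.00331763  0.21180691] [-2.78532421 -0.47573579 -1.07002013] [ 0.14755284  0.83675084 -2.05889086]
```

View pics/sd6.png

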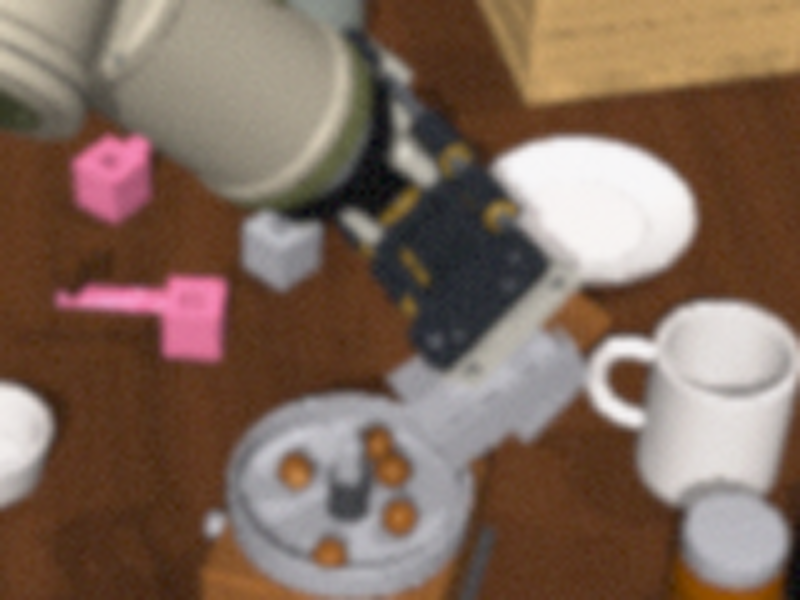

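View pics/sc6.png

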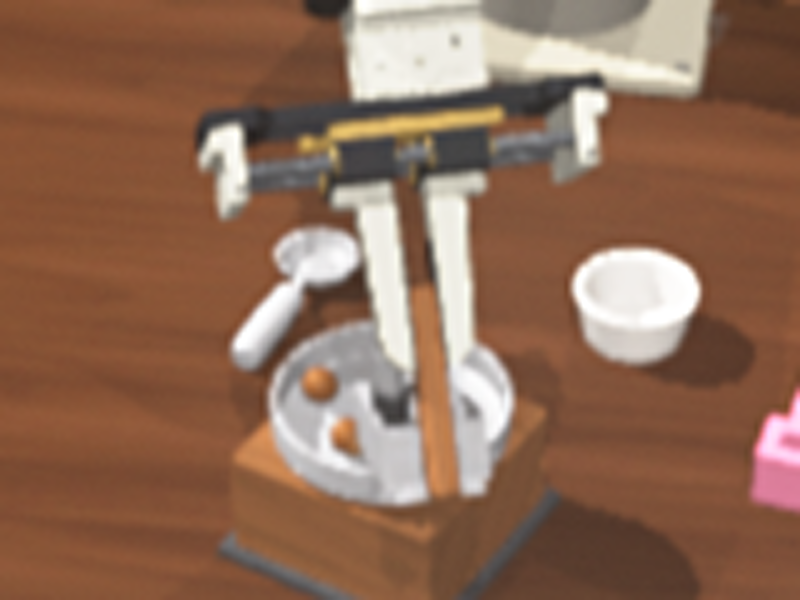

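All five nuts lie in the hopper, at side crop (295,470), (380,440), (392,468), (400,515) and (330,552). I'll raise the scoop, turn it level and carry it back to its old place.

Request:
{"api": "drive_tool", "payload": {
  "increments": [
    [1,0.1,0.03,0.3,0,0,0],
    [1,0.3,0.1,0.8,-0.02,0.05,0],
    [1,0.6,0.2,1.3,-0.05,0.14,0],
    [1,0.9,0.3,1.7,-0.085,0.24,0],
    [1,1.2,0.42,1.9,-0.12,0.34,0],
    [1,1.5,0.53,2.0,-0.155,0.44,0],
    [1,1.7,0.6,2.0,-0.19,0.54,0],
    [1,1.8,0.6,2.0,-0.22,0.63,0],
    [1,1.7,0.3,2.0,-0.243,0.692,0],
    [1,1.4,-0.2,2.0,-0.243,0.692,0],
    [1,0.9,-0.9,2.0,-0.243,0.692,0],
    [1,0.2,-1.7,2.0,-0.243,0.692,0],
    [1,-0.6,-2.7,2.0,-0.243,0.692,0],
    [1,-1.4,-3.7,2.0,-0.243,0.692,0],
    [1,-2.2,-4.8,2.0,-0.243,0.692,0],
    [1,-3.0,-5.8,2.0,-0.243,0.692,0],
    [1,-3.7,-6.7,2.0,-0.243,0.692,0],
    [1,-4.2,-7.3,2.0,-0.243,0.692,0],
    [1,-4.45,-7.6,2.0,-0.243,0.692,0],
    [1,-4.45,-7.62,2.0,-0.243,0.692,0]
  ]
}}

```text
t: 11.05
tool_pos: [0.5256, -0.1954, 0.2617]
orientation: [3.096, 0.524, 0.001]
force: [-0.2, 1.2, -1.8]
opening: 0.0138
```

```bash
python3 - <<'E'
from h import *
s=robot.read_state();print(s["tool_pos"],s["orientation"],s["force"], R.from_rotvec(s["orientation"]).as_matrix()[:,2])
b=cam("side");crop(b,180,170,160,120,5,"pics/sd7.png")
a=cam("scene");crop(a,190,130,160,120,5,"pics/sc7.png")
E
```

```text
[ 0.52562138 -0.19537884  0.26170792] [3.09649628e+00 5.23553691e-01 9.20224633e-04] [-0.18565423  1.20400794 -1.78827408] [ 7.69075858e-04 -1.03330764e-03 -9.99999170e-01]
```

View pics/sd7.png

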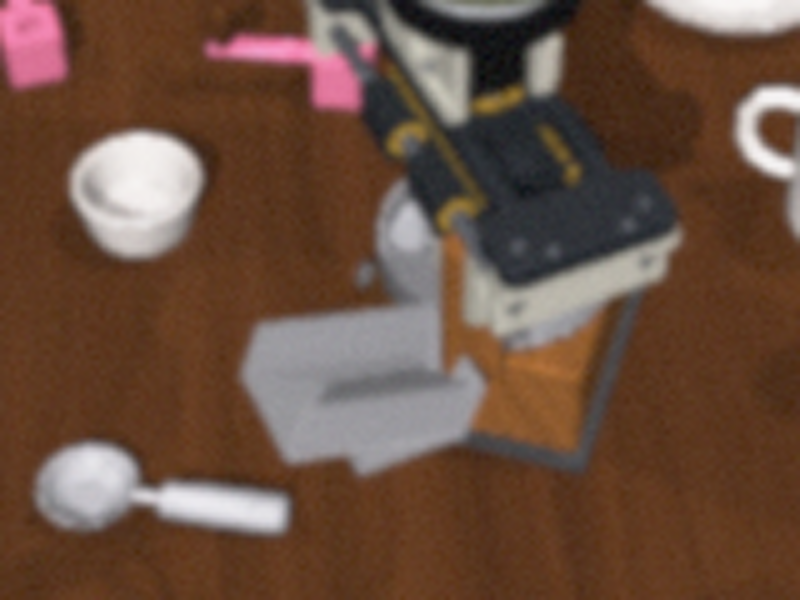

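View pics/sc7.png

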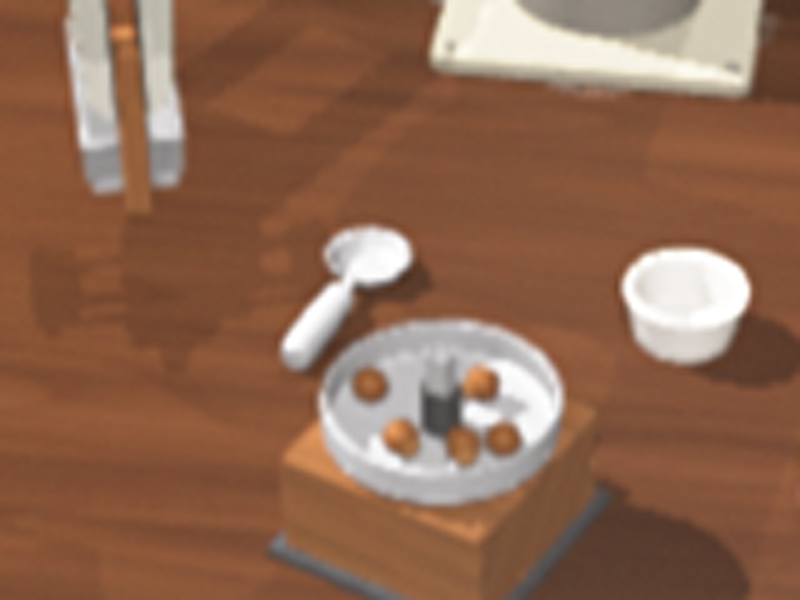

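The scoop is empty and level, and the scene crop shows the five nuts in the hopper. Lowering it to just above the table.

Request:
{"api": "drive_tool", "payload": {
  "increments": [
    [1,0.04,0.06,-0.4,0,0,0],
    [1,0.04,0.06,-1.2,0,0,0],
    [1,0.04,0.06,-2.2,0,0,0],
    [1,0.04,0.06,-3.2,0,0,0],
    [1,0.04,0.06,-4.2,0,0,0],
    [1,0.04,0.06,-5.2,0,0,0],
    [1,0.04,0.06,-5.9,0,0,0],
    [1,0.04,0.06,-6.4,0,0,0],
    [1,0.04,0.06,-6.7,0,0,0],
    [1,0.04,0.06,-6.85,0,0,0],
    [1,0.04,0.06,-6.92,0,0,0],
    [1,0.04,0.06,-6.95,0,0,0]
  ]
}}

```text
t: 12.15
tool_pos: [0.5278, -0.1925, 0.088]
orientation: [3.096, 0.528, 0.002]
force: [0.1, 0.0, -1.1]
opening: 0.0138
```

Request:
{"api": "drive_tool", "payload": {
  "increments": [
    [1,0,0,-0.04,0,0,0],
    [1,0,0,-0.08,0,0,0],
    [1,0,0,-0.08,0,0,0]
  ]
}}

```text
t: 12.4
tool_pos: [0.5277, -0.1927, 0.0861]
orientation: [3.096, 0.527, 0.002]
force: [0.4, -0.1, -0.8]
opening: 0.0139
```

Request:
{"api": "drive_tool", "payload": {
  "increments": [
    [1,0,0,-0.02,0,0,0],
    [1,0,0,-0.04,0,0,0],
    [1,0,0,-0.04,0,0,0]
  ]
}}

```text
t: 12.65
tool_pos: [0.5279, -0.1928, 0.086]
orientation: [3.096, 0.528, 0.003]
force: [-1.4, 0.9, 8.8]
opening: 0.0137
```

```bash
python3 - <<'E'
from h import *
s=robot.read_state();print(s["tool_pos"],s["force"])
b=cam("side");crop(b,180,190,160,120,5,"pics/sd8.png")
E
```

```text
[ 0.52786381 -0.19278584  0.08598457] [-1.39732311  0.91872595  8.77266786]
```

View pics/sd8.png

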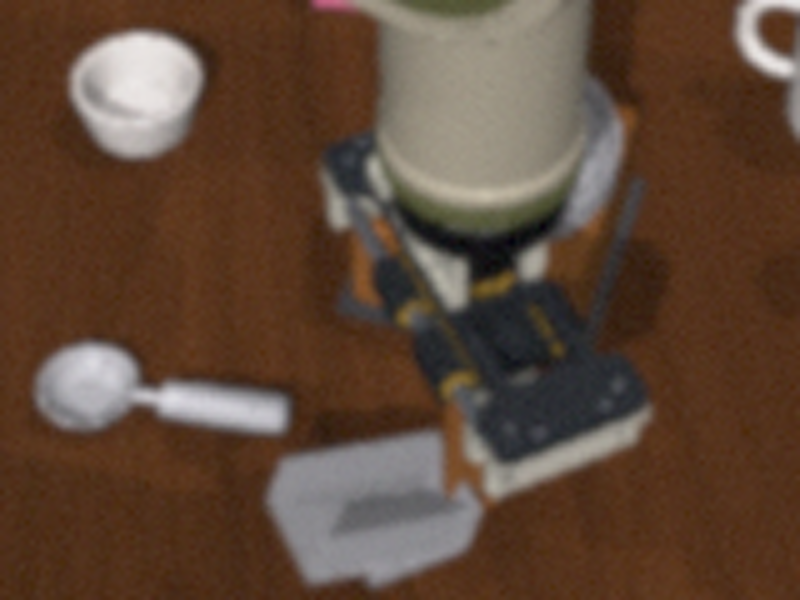

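The scoop is on the table, with 9 N of contact force. Opening, then rising straight up.

Request:
{"api": "drive_tool", "payload": {
  "increments": [
    [0.6,0,0,0.02,0,0,0],
    [0.4,0,0,0.02,0,0,0],
    [0.3,0,0,0.02,0,0,0],
    [0.3,0,0,0.02,0,0,0],
    [0.2,0,0,0.02,0,0,0],
    [0.2,0,0,0.02,0,0,0],
    [0.2,0,0,0.02,0,0,0],
    [0,0,0,0.02,0,0,0],
    [0,0,0,0.8,0,0,0],
    [0,0,0,2,0,0,0],
    [0,0,0,3.5,0,0,0],
    [0,0,0,5,0,0,0],
    [0,0,0,6.5,0,0,0],
    [0,0,0,7,0,0,0]
  ]
}}

```text
t: 13.87
tool_pos: [0.5291, -0.1933, 0.2663]
orientation: [3.092, 0.527, 0.011]
force: [0.5, -0.8, 0.8]
opening: 0.0925
```

```bash
python3 - <<'E'
from h import *
s=robot.read_state();print(s["tool_pos"],s["orientation"])
b=cam("side");crop(b,180,190,160,120,5,"pics/sd9.png")
c=cam("wrist");cv2.imwrite("pics/w9.png",c["image"][:,:,::-1])
E
```

```text
[ 0.52908819 -0.19334423  0.26629903] [3.09188024 0.52702301 0.01141438]
```

View pics/sd9.png

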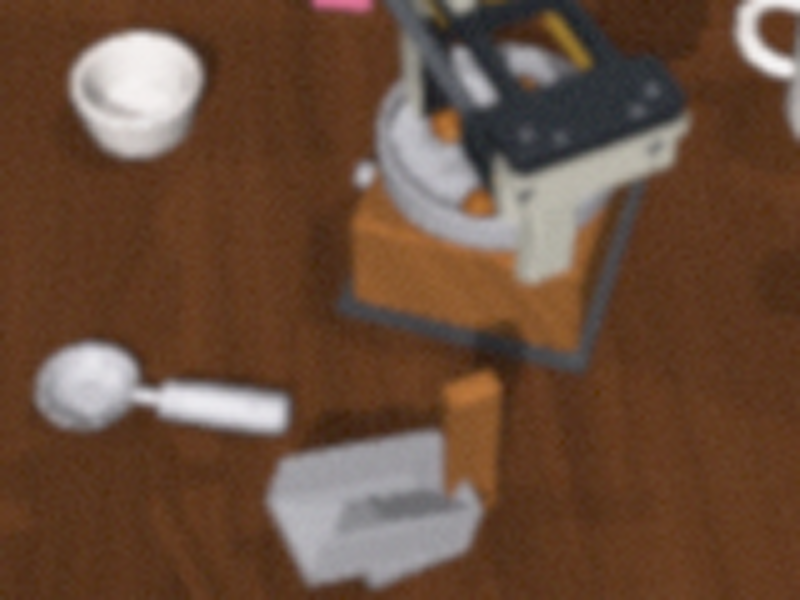

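View pics/w9.png

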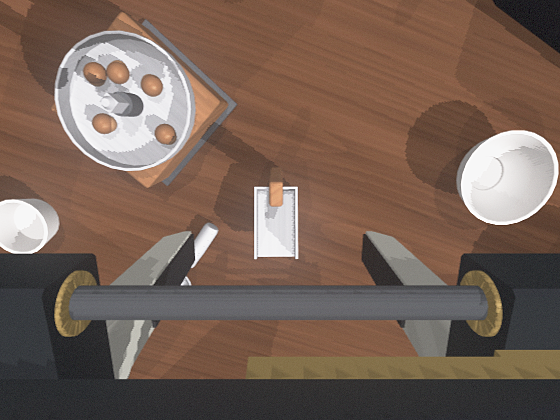

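The scoop stands upright and empty at (276,222) in the wrist view. The five nuts are in the hopper at (94,72), (118,72), (152,84), (105,123) and (165,133). Moving over the crank.

Request:
{"api": "drive_tool", "payload": {
  "increments": [
    [0,0.1,16.8,-0.8,0,0,0.353],
    [0,0.1,16.8,-0.8,0,0,0.353],
    [0,0.1,16.8,-0.8,0,0,0.353],
    [0,0.1,16.8,-0.8,0,0,0.353],
    [0,0.1,16.8,-0.8,0,0,0.353],
    [0,0.1,16.8,-0.8,0,0,0.353],
    [0,0.1,16.8,-0.8,0,0,0.353],
    [0,0.1,16.8,-0.8,0,0,0.353],
    [0,0.1,16.8,-0.8,0,0,0.353],
    [0,0.1,16.8,-0.8,0,0,0.353],
    [0,0.1,16.8,-0.8,0,0,0.353],
    [0,0.1,16.8,-0.8,0,0,0.353],
    [0,0.1,16.8,-0.8,0,0,0.353],
    [0,0.1,16.8,-0.8,0,0,0.353],
    [0,0.1,16.8,-0.8,0,0,0.353]
  ]
}}

```text
t: 15.22
tool_pos: [0.5297, 0.226, 0.2388]
orientation: [2.957, 1.06, -0.001]
force: [0.1, 1.1, 0.7]
opening: 0.0933
```

```bash
python3 - <<'E'
from h import *
s=robot.read_state();print(s["tool_pos"],s["orientation"])
c=cam("wrist");cv2.imwrite("pics/w10.png",c["image"][:,:,::-1])
crop(c,230,90,120,100,6,"pics/w10c.png");print(proj(c,(.5555,.2452,.034)))
E
```

```text
[0.52968089 0.22601589 0.23880542] [ 2.95683091e+00  1.06038959e+00 -9.71577710e-04]
[279.29968403 153.03375929]
```

View pics/w10.png

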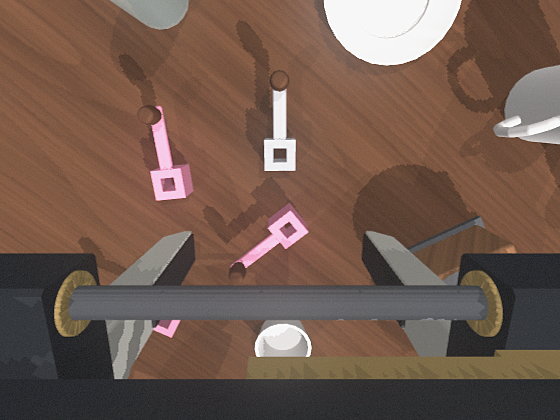

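View pics/w10c.png

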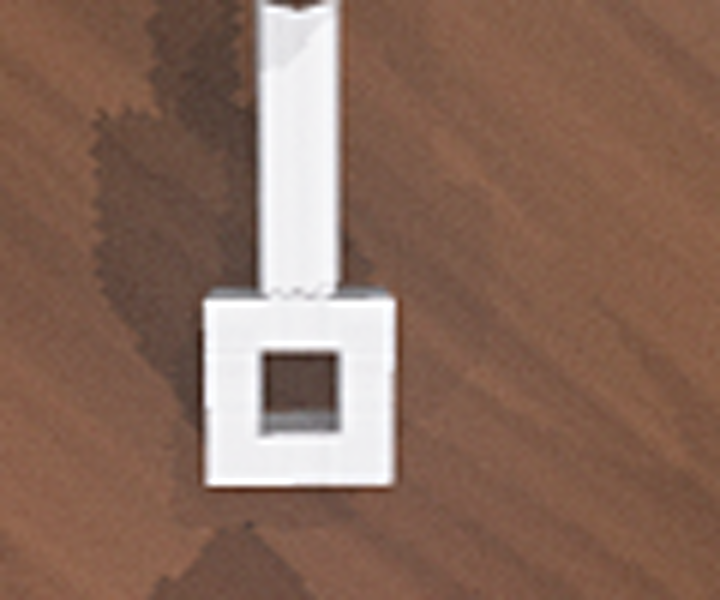

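The white crank's hub top is at wrist crop (206–394, 297–486), square to the picture axes, with the bore at (300,391). Its yaw therefore equals the tool's 39.5°.

```bash
python3 - <<'E'
from h import *
np.set_printoptions(precision=4,suppress=True)
s=robot.read_state()
c=cam("wrist");A=lambda x,y:(230+(x+.5)/6-.5,90+(y+.5)/6-.5)
p=onplane(c,*A(300,391),.034);print(p,[np.linalg.norm(onplane(c,*A(*a),.034)-onplane(c,*A(*b),.034)) for a,b in (((206,391),(394,391)),((300,297),(300,486)))])
print((p-s["tool_pos"])/.025, (.028+.006-s["tool_pos"][2])/.025)
E
```

```text
[0.5545 0.2439 0.034 ] [np.float64(0.03359076832385345), np.float64(0.033663879632309046)]
[ 0.9863  0.7125 -8.2034] -8.203383251833337
```

Request:
{"api": "drive_tool", "payload": {
  "increments": [
    [0,0.98,0.71,-0.6,0,0,0],
    [0,0.98,0.71,-2,0,0,0],
    [0,0.98,0.71,-3.5,0,0,0],
    [0,0.98,0.71,-5,0,0,0],
    [0,0.98,0.71,-5.5,0,0,0],
    [0,0.98,0.71,-5.5,0,0,0]
  ]
}}

```text
t: 15.82
tool_pos: [0.5511, 0.2435, 0.0972]
orientation: [-2.957, -1.062, 0.013]
force: [-0.1, 0.7, 0.3]
opening: 0.0928
```

```bash
python3 - <<'E'
from h import *
s=robot.read_state();print(s["tool_pos"],s["orientation"])
c=cam("wrist");cv2.imwrite("pics/w11.png",c["image"][:,:,::-1]);print(proj(c,(.5545,.2439,.034)))
E
```

```text
[0.55105276 0.24351809 0.09717963] [-2.95666546 -1.0617656   0.01305463]
[281.14280668 219.94950343]
```

View pics/w11.png

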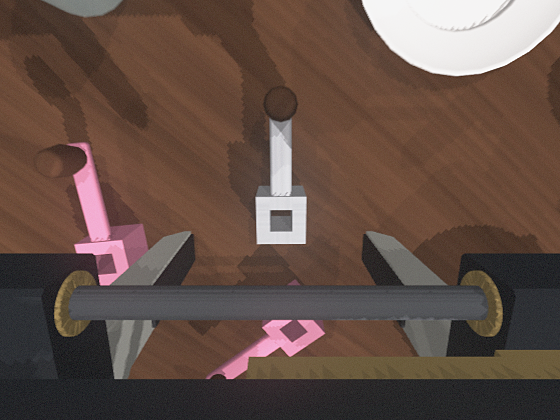

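The hub sits at (281,219) as predicted, and the fingers straddle it clear of the pink cranks. Going down and closing.

Request:
{"api": "drive_tool", "payload": {
  "increments": [
    [0,0.06,0.02,-0.6,0,0,0],
    [0,0.06,0.02,-1.4,0,0,0],
    [0,0.06,0.02,-2.1,0,0,0],
    [0.2,0.06,0.02,-2.5,0,0,0],
    [0.5,0.06,0.02,-2.53,0,0,0],
    [0.5,0.06,0.02,-2.53,0,0,0],
    [0.55,0.06,0.02,-2.53,0,0,0],
    [0.55,0.06,0.02,-2.53,0,0,0]
  ],
  "squeeze": 15
}}

```text
t: 16.53
tool_pos: [0.5569, 0.2464, 0.0406]
orientation: [2.956, 1.063, 0.005]
force: [-0.5, 0.2, -0.2]
opening: 0.0644
```

Request:
{"api": "drive_tool", "payload": {
  "increments": [
    [0.5,0,0,0,0,0,0],
    [0.5,0,0,0,0,0,0]
  ]
}}

```text
t: 16.7
tool_pos: [0.5561, 0.2461, 0.0395]
orientation: [2.956, 1.063, 0.002]
force: [-0.1, -0.2, -0.2]
opening: 0.0509
```

```bash
python3 - <<'E'
from h import *
s=robot.read_state();print(s["tool_pos"],s["orientation"],s["dq"],s["opening"])
c=cam("wrist");cv2.imwrite("pics/w12.png",c["image"][:,:,::-1]);print(proj(c,(.5545,.2439,.034)))
E
```

```text
[0.55610837 0.24607476 0.03946114] [2.95611560e+00 1.06337663e+00 2.26495526e-03] [-0.00062445  0.00529949  0.00542914 -0.00041653 -0.00253365 -0.000217  ] 0.050941698605687306
[279.48094744 267.59668276]
```

View pics/w12.png

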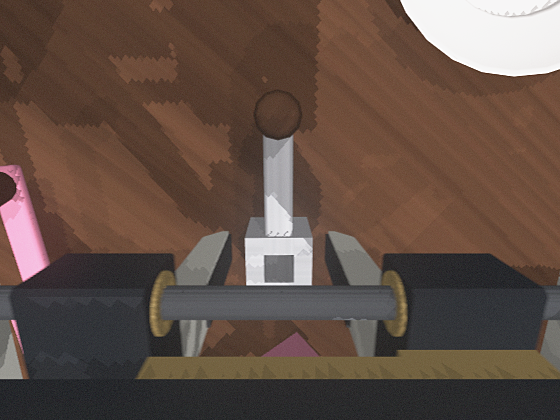

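The bore is at (279,268), as predicted. I'll make a small correction, then squeeze.

Request:
{"api": "drive_tool", "payload": {
  "increments": [
    [0.5,-0.06,-0.09,-0.1,0,0,0],
    [0.5,-0.06,-0.09,-0.2,0,0,0],
    [0.6,-0.06,-0.09,-0.2,0,0,0],
    [1,-0.06,-0.09,-0.2,0,0,0],
    [1,-0.06,-0.09,-0.2,0,0,0],
    [1,-0.06,-0.09,-0.2,0,0,0],
    [1,-0.06,-0.09,-0.2,0,0,0],
    [1,-0.06,-0.09,-0.2,0,0,0]
  ],
  "squeeze": 40
}}

```text
t: 17.42
tool_pos: [0.5539, 0.2436, 0.0333]
orientation: [2.956, 1.063, -0.001]
force: [-0.1, -0.2, -1.2]
opening: 0.0327
```

Gripped at 32.7 mm, against 33 mm for the hub. Lifting and moving to a viewpoint beside the shaft, already turned to match the mill.

Request:
{"api": "drive_tool", "payload": {
  "increments": [
    [1,0,0,0.2,0,0,0],
    [1,0,0,0.7,0,0,0],
    [1,0,0,1.5,0,0,0],
    [1,0,0,2.5,0,0,0],
    [1,0,0,3.6,0,0,0],
    [1,0,0,4.7,0,0,0],
    [1,-0.02,-0.2,5.6,0,0,0.02],
    [1,-0.1,-0.6,6.2,0,0,0.07],
    [1,-0.2,-1.3,6.6,0,0,0.12],
    [1,-0.35,-2.2,6.7,0,0,0.17],
    [1,-0.5,-3.2,6.7,0,0,0.22],
    [1,-0.7,-4.4,6.7,0,0,0.27],
    [1,-0.9,-5.6,6.7,0,0,0.32],
    [1,-1.1,-6.8,6.7,0,0,0.37],
    [1,-1.3,-8.0,6.7,0,0,0.42],
    [1,-1.5,-9.2,6.7,0,0,0.472],
    [1,-1.7,-10.2,6.7,0,0,0.472],
    [1,-1.85,-11.0,6.7,0,0,0.472],
    [1,-1.92,-11.4,6.7,0,0,0.472],
    [1,-1.92,-11.5,6.7,0,0,0.472]
  ]
}}

```text
t: 19.08
tool_pos: [0.506, -0.0454, 0.2021]
orientation: [2.626, 1.722, 0.001]
force: [1.0, -0.0, -2.5]
opening: 0.0327
```

Request:
{"api": "drive_tool", "payload": {
  "increments": [
    [1,0,0,0,0,0,0],
    [1,0,0,0,0,0,0],
    [1,0,0,0,0,0,0]
  ]
}}

```text
t: 19.33
tool_pos: [0.5063, -0.0428, 0.2011]
orientation: [-2.624, -1.727, -0.001]
force: [0.7, -0.5, -1.3]
opening: 0.0331
```

```bash
python3 - <<'E'
from h import *
s=robot.read_state();print(s["tool_pos"],s["orientation"],s["force"],np.degrees(2*np.arctan2(s["orientation"][1],s["orientation"][0])))
c=cam("wrist");cv2.imwrite("pics/w13.png",c["image"][:,:,::-1]);crop(c,280,80,200,150,4,"pics/w13c.png")
print(proj(c,(.5613,-.03,.127)))
E
```

```text
[ 0.50625858 -0.04279539  0.2011237 ] [-2.62438877e+00 -1.72655448e+00 -6.04374344e-04] [ 0.68856793 -0.52537049 -1.28159698] -293.3191057235066
[345.02418381 172.28814869]
```

View pics/w13.png

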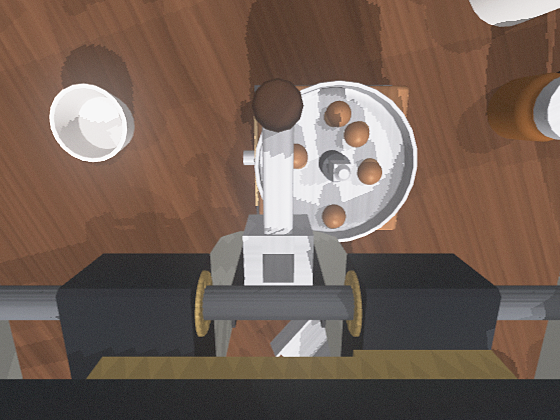

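View pics/w13c.png

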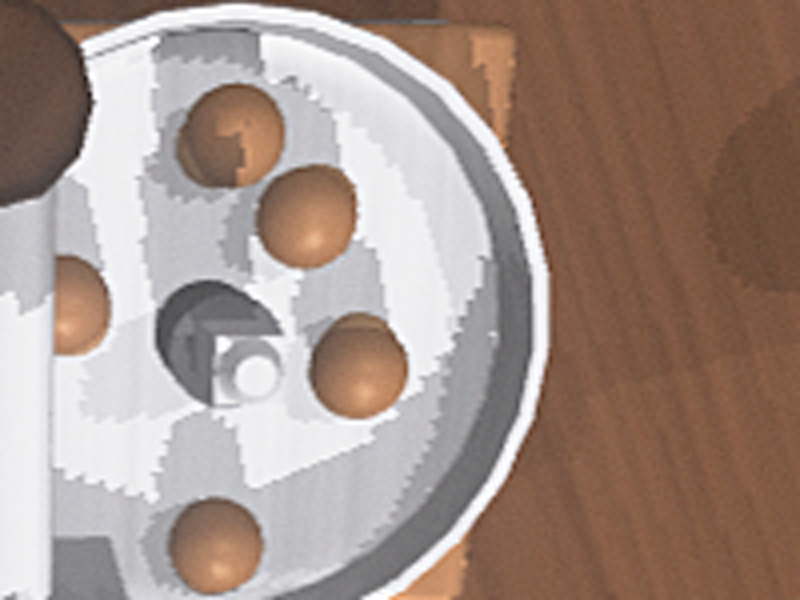

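The shaft tip is at wrist pixel (344.2,172.9). The box edge lies along the tool axes to about 0.5°, and the nuts lie flat in the hopper clear of the boss. Computing the final shift.

```bash
python3 - <<'E'
from h import *
np.set_printoptions(precision=4,suppress=True)
s=robot.read_state();c=cam("wrist");crop(c,230,200,100,95,6,"pics/w13h.png")
Rm=R.from_rotvec(s["orientation"]).as_matrix()
tip=onplane(c,344.2,172.9,.127);print("tip",tip,"tool",Rm.T@(tip-s["tool_pos"]))
# circle & square cues
A=lambda x,y:(280+(x+.5)/4-.5,80+(y+.5)/4-.5)
for p in [(258,373),(250,370)]: print(onplane(c,*A(*p),.127)[:2], onplane(c,*A(*p),.122)[:2])
zt=s["tool_pos"][2]-.0333+.034
print(zt, Rm[:,:2].T)
for p in [(278.5,267.5)]:
    h=onplane(c,*p,zt);print("hub",h,"tool",Rm.T@(h-s["tool_pos"]))
E
```

```text
tip [ 0.5605 -0.0301  0.127 ] tool [0.0331 0.0449 0.074 ]
[ 0.5605 -0.0301] [ 0.5611 -0.0313]
[ 0.5594 -0.029 ] [ 0.56   -0.0302]
0.2016806421995106 [[ 0.3956  0.9184  0.0003]
 [ 0.9184 -0.3956 -0.0001]]
hub [ 0.5067 -0.0425  0.2017] tool [ 0.0004  0.0003 -0.0007]
```

View pics/w13h.png

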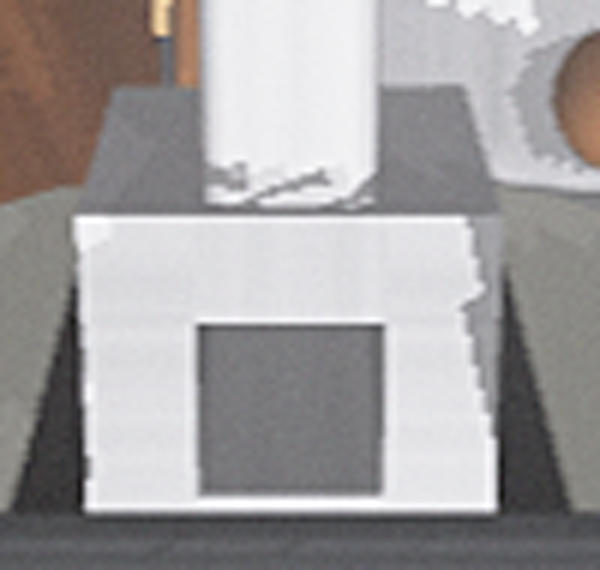

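Request:
{"api": "drive_tool", "payload": {
  "increments": [
    [1,0.4,0.1,0,0,0,0],
    [1,1.0,0.23,0,0,0,0],
    [1,1.6,0.36,0,0,0,0],
    [1,2.0,0.45,0,0,0,0],
    [1,2.17,0.49,0,0,0,0],
    [1,2.17,0.49,-0.5,0,0,0],
    [1,2.17,0.49,-1,0,0,0],
    [1,2.17,0.49,-1.3,0,0,0],
    [1,2.17,0.49,-1.4,0,0,0],
    [1,2.17,0.49,-1.4,0,0,0],
    [1,2.17,0.49,-1.4,0,0,0],
    [1,2.17,0.49,-1.4,0,0,0]
  ]
}}

```text
t: 20.43
tool_pos: [0.5605, -0.0318, 0.1665]
orientation: [2.625, 1.725, 0.001]
force: [0.2, -0.5, -1.3]
opening: 0.0328
```

```bash
python3 - <<'E'
from h import *
s=robot.read_state();print(s["tool_pos"],s["orientation"],s["force"],s["dq"])
c=cam("wrist");crop(c,200,180,160,110,5,"pics/w14.png")
b=cam("side");crop(b,220,180,120,90,6,"pics/sd14.png")
E
```

```text
[ 0.56046357 -0.03180075  0.1665474 ] [2.62519016e+00 1.72453683e+00 1.13069784e-03] [ 0.20523743 -0.50189351 -1.26589619] [ 0.00190857 -0.00221423 -0.006982   -0.00076103 -0.00201361 -0.00058959]
```

View pics/w14.png

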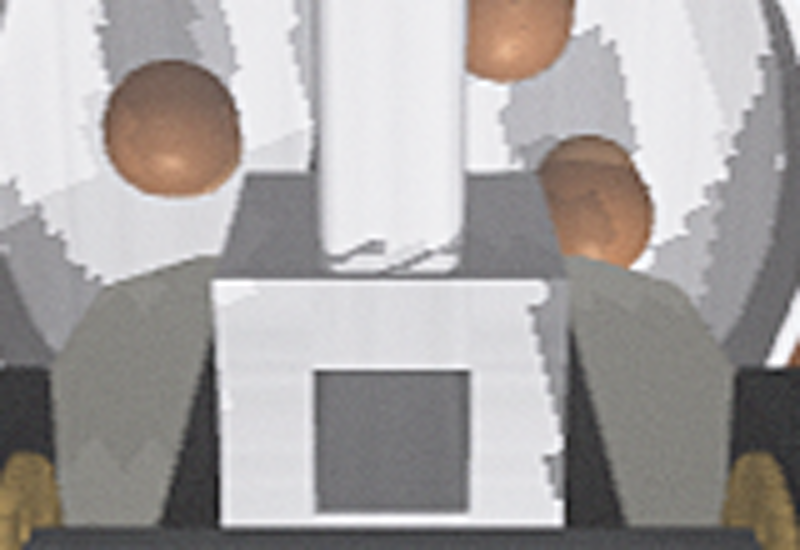

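View pics/sd14.png

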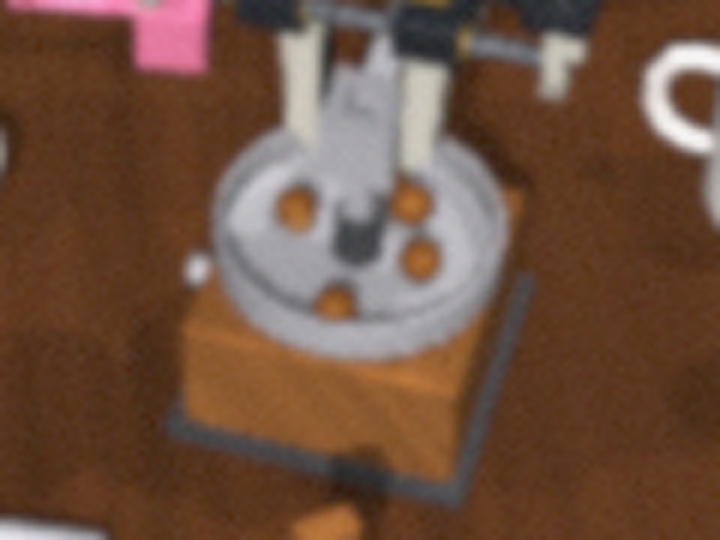

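```bash
python3 - <<'E'
from h import *
P=[]
for i in range(6):
    s=robot.read_state();P.append(np.r_[s["tool_pos"],s["force"]]);robot.read_camera("side")
P=np.array(P);print(P.round(4));print(P.mean(0).round(4))
E
```

```text
[[ 0.5607 -0.0318  0.1668  0.2094 -0.1131 -1.3691]
 [ 0.5607 -0.0318  0.1667  0.509  -0.0922 -0.5374]
 [ 0.5606 -0.0318  0.1666  0.8292  0.611  -1.1234]
 [ 0.5606 -0.0317  0.1665 -0.1091 -0.0645 -0.8411]
 [ 0.5605 -0.0317  0.1664  0.1052  0.1224 -1.8063]
 [ 0.5604 -0.0317  0.1662 -0.5968 -0.0024 -0.8337]]
[ 0.5606 -0.0317  0.1665  0.1578  0.0769 -1.0852]
```

The reading is steady, so I'll shift y by +1.2 mm and lower slowly onto the tip.

Request:
{"api": "drive_tool", "payload": {
  "increments": [
    [1,0,0.05,-0.05,0,0,0],
    [1,0,0.05,-0.15,0,0,0],
    [1,0,0.05,-0.25,0,0,0],
    [1,0,0.05,-0.35,0,0,0],
    [1,0,0.05,-0.45,0,0,0],
    [1,0,0.05,-0.5,0,0,0],
    [1,0,0.05,-0.5,0,0,0]
  ]
}}

```text
t: 21.42
tool_pos: [0.5599, -0.0303, 0.1528]
orientation: [-2.625, -1.725, 0.001]
force: [0.6, 0.1, -1.8]
opening: 0.0326
```

The hub's underside is at 119.5 mm, below the conical tip, with no resistance, so it's on the square. Continuing down.

Request:
{"api": "drive_tool", "payload": {
  "increments": [
    [1,0,0,-0.1,0,0,0],
    [1,0,0,-0.2,0,0,0],
    [1,0,0,-0.3,0,0,0],
    [1,0,0,-0.4,0,0,0],
    [1,0,0,-0.5,0,0,0],
    [1,0,0,-0.58,0,0,0],
    [1,0,0,-0.64,0,0,0],
    [1,0,0,-0.68,0,0,0],
    [1,0,0,-0.68,0,0,0]
  ]
}}

```text
t: 22.17
tool_pos: [0.5601, -0.0304, 0.1362]
orientation: [-2.625, -1.725, 0.0]
force: [-0.2, 1.0, -1.8]
opening: 0.0327
```

Request:
{"api": "drive_tool", "payload": {
  "increments": [
    [1,0,0,-0.04,0,0,0],
    [1,0,0,-0.08,0,0,0],
    [1,0,0,-0.12,0,0,0],
    [1,0,0,-0.14,0,0,0],
    [1,0,0,-0.14,0,0,0]
  ]
}}

```text
t: 22.58
tool_pos: [0.5603, -0.0304, 0.1331]
orientation: [2.625, 1.725, 0.0]
force: [-0.7, 0.4, 0.6]
opening: 0.0331
```

Request:
{"api": "drive_tool", "payload": {
  "increments": [
    [1,0,0,-0.04,0,0,0],
    [1,0,0,-0.06,0,0,0],
    [1,0,0,-0.06,0,0,0]
  ]
}}

```text
t: 22.83
tool_pos: [0.5604, -0.0304, 0.1331]
orientation: [2.625, 1.725, 0.0]
force: [-7.5, 1.0, 11.7]
opening: 0.0328
```

It's seated: the height stopped at 0.1331, which puts the hub at 99.8 mm, with 12 N of contact. Releasing and rising straight up.

Request:
{"api": "drive_tool", "payload": {
  "increments": [
    [0.55,0,0,0.04,0,0,0],
    [0.45,0,0,0.04,0,0,0],
    [0.4,0,0,0.04,0,0,0],
    [0.3,0,0,0.04,0,0,0],
    [0.3,0,0,0.04,0,0,0],
    [0.2,0,0,0.04,0,0,0],
    [0.2,0,0,0.3,0,0,0],
    [0.2,0,0,0.9,0,0,0],
    [0.1,0,0,1.8,0,0,0],
    [0,0,0,3,0,0,0],
    [0,0,0,4,0,0,0],
    [0,0,0,5,0,0,0],
    [0,-2,-1.5,5.5,0,0,0],
    [0,-3,-3,5.5,0,0,0],
    [0,-3,-4,5.5,0,0,0],
    [0,-3,-4,5.5,0,0,0]
  ]
}}

```text
t: 24.17
tool_pos: [0.4834, -0.1351, 0.2704]
orientation: [2.626, 1.719, -0.001]
force: [0.3, 0.4, 0.1]
opening: 0.093
```

```bash
python3 - <<'E'
from h import *
s=robot.read_state();print(s["t"],s["tool_pos"],s["orientation"],s["force"])
c=cam("wrist");cv2.imwrite("pics/w15.png",c["image"][:,:,::-1])
b=cam("side");cv2.imwrite("pics/sd15f.png",b["image"][:,:,::-1]);crop(b,220,170,120,90,6,"pics/sd15.png")
a=cam("scene");cv2.imwrite("pics/sc15f.png",a["image"][:,:,::-1]);crop(a,190,160,140,100,5,"pics/sc15.png")
E
```

```text
24.1667 [ 0.48339138 -0.13510613  0.27043279] [ 2.62566660e+00  1.71887664e+00 -1.41802008e-03] [0.30856935 0.4170002  0.094017  ]
```

View pics/sd15.png

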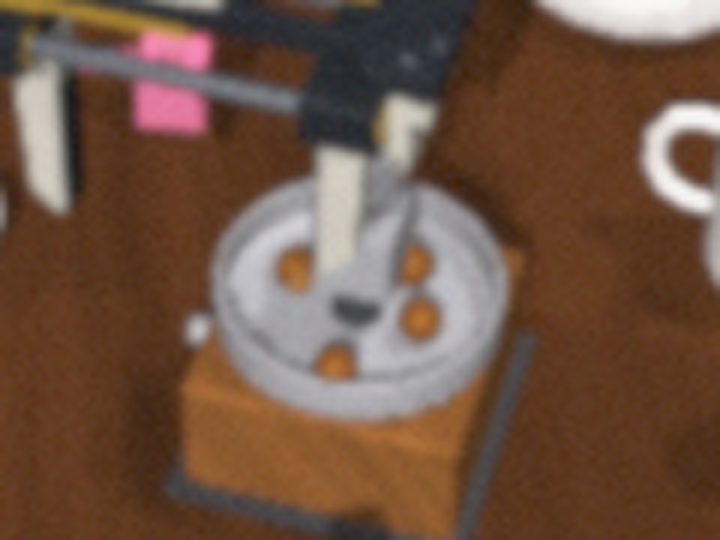

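View pics/sc15f.png

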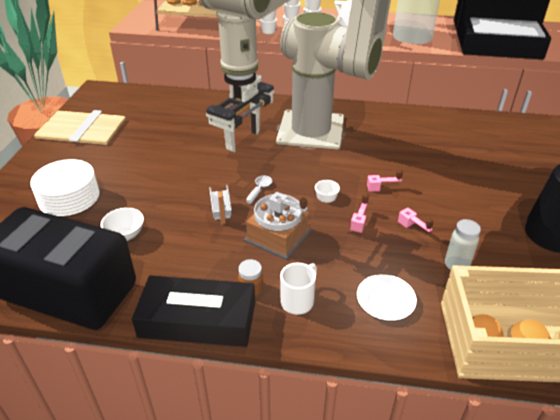

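View pics/sc15.png

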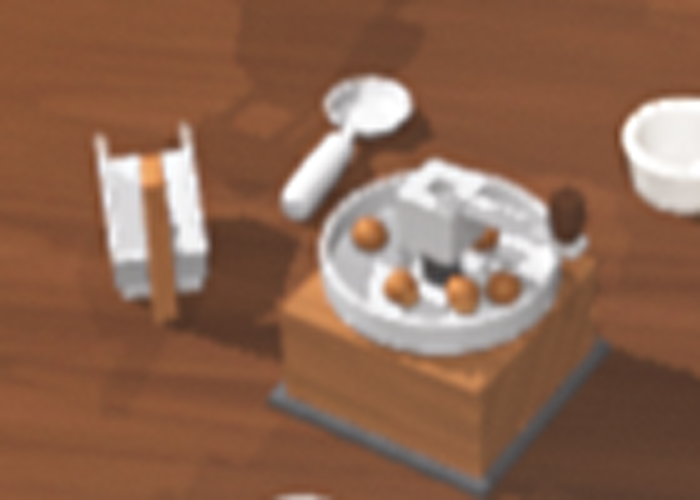

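View pics/w15.png

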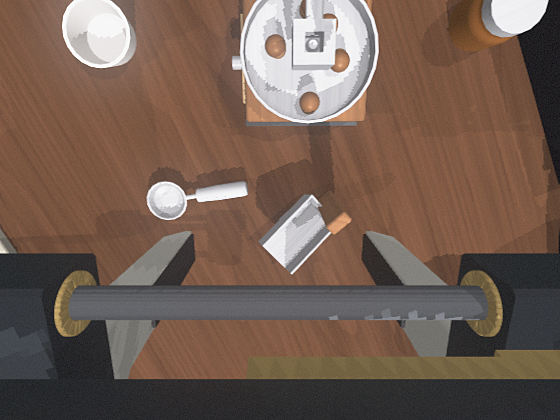

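View pics/sd15f.png

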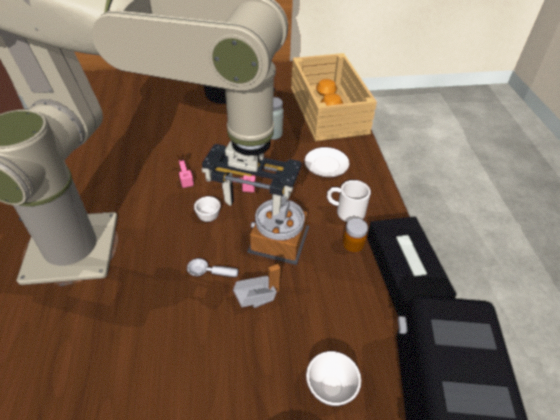

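The crank sits level on the mill with the shaft tip visible in its bore. Five nuts are in the hopper, the scoop stands upright, and the bystanders are unmoved. One last height check of the hub, then I hand in.

```bash
python3 - <<'E'
from h import *
a=cam("scene");c=cam("wrist")
f=lambda p:((proj(a,p)-[190,160]+.5)*5-.5).round()
print("hub top centre expected",f((.5607,-.03,.134)),"if 10mm higher",f((.5607,-.03,.144)))
print("wrist bore expected",proj(c,(.5607,-.03,.134)))
robot.close_job()
E
```

```text
hub top centre expected [440. 183.] if 10mm higher [440. 168.]
wrist bore expected [314.47736943  49.13332809]
the job is handed in; nothing more can be done
```

The job is done and handed in at about 24 s of the 70 s allowed.

- **Nuts:** I brought the spout down to about 25 mm above the hopper rim, inside it. Then I tipped the scoop to 42°, lowering the lip to about 14 mm above the rim. All five nuts landed in the hopper and were still there in the last pictures.
- **Scoop:** It is empty and stands upright where it was at the start.
- **Crank:** I fitted the steel-coloured crank on the square shaft and pushed it down until it stopped with about 12 N of contact. Its underside then measured 99.8 mm above the table; fully down is 100 mm. I let go and moved the arm clear.

**Last checks:** Hub height and position agreed with the pictures: expected at (440,183) in the scene crop, seen at about (440,187). The shaft tip showed in the bore. The other things looked unmoved.

The only disagreement was in the side camera. It put the shaft about 3 mm off from the other measurements, so I used the wrist camera for the fit.

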